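# Find the medicine safe with the slack doors

### The arm

A 6-joint arm with a two-finger parallel gripper is mounted at the origin on a cart in front of the work surface, level with it; the furniture and walls round the work are solid. World frame = base frame: x ahead of the robot, y to its left, z up, the work surface at z = 0. Lengths are in m, angles in rad, forces in N, time in s.
With the tool pointing down it reaches from about 0.2 to 0.875 m from the base axis. Payload 3.4 kg.
Tool frame: the origin (TCP) lies between the finger pads; the fingertips stand 25 mm ahead of it and the grasp point (between the pads) lies 6 mm ahead of it (r.nose_length is the z of the fingertips in the tool frame, in m); z points along the fingers, y is the line along which they close (so a half turn about z gives the same grasp; the last joint's range is limited). The gripper opens to 94 mm and grips with 3 to 60 N. Pads are 16 mm wide; open, the fingers measure 119 mm over their backs; the gripper's body (75 mm by 177 mm) begins 78 mm behind the grasp point.
Start: joints at [1.173, 0.276, 1.505, -0, 1.361, -0.121], TCP at [0.157, 0.553, 0.23] pointing down, gripper open.
Joint ranges: [-2.89, 2.89], [-0.75, 2.08], [0.22, 2.7], [-1.18, 4.32], [0.11, 2.71], [-2.7, 2.7]. Speed limits (rad/s): [2.57, 2.57, 3.14, 3.14, 3.14, 3.14].

### API

Orientations are given as a unit quaternion [w, x, y, z].
In Python, from plant import r, gripper_to, inverse_kinematics, vision, models, telemetry gives the robot as it stands. Calls block until the motion is done:
- r.move_to(position, orientation): joint-space move of the TCP to a pose.
- r.move_l(position, rot=None, vel=0.15, guard=None): straight line of the TCP; rot=None keeps the orientation; vel is the mean speed in m/s. With guard (N) it stops when the force on the tool has changed by that much, and returns True; else False.
- r.movej(angles): joint-space move.
- gripper_to(opening, f_grip=None): finger opening in m; f_grip is the grip in N (None keeps the last); returns when the fingers have stopped.
- r.hold(seconds).
- inverse_kinematics(position, orientation): joint angles nearest the present ones, or None.
- vision.snapshot(name): name is "side" or "top" or "wrist"; returns the picture (480x640x3 uint8, red, green, blue); there is no depth.
- vision.get_calibration(name): a dict with "fx", "fy", "cx", "cy" (pixels), "position" and "orientation" of the camera in the world. Camera axes: x right, y down, z forward; pixel columns grow to the right and rows downward; lengths in m; the calibration is good to about 2 mm. The wrist camera is an equidistant fisheye: a pixel r from the principal point sees the ray r / f radians off the axis. A picture is of the moment at which its call begins: read the wrist's pose just before it. get_calibration takes no time and is no camera call; for the wrist camera it gives the pose at the moment of the call.
A pose or a line that the arm cannot do raises r.PlanningError and nothing moves.
- r.sign_off(): hands the job in; it is judged then, once.
Trained networks look in the newest picture that a camera, given by its name, has taken for a name from the list of things; names that differ only in an ending like _2 or _b are one class to them, and where a whole thing is asked for, a point or a joint stands for the part that bears it (a point fixed in the world has none). Each returns a list of dicts, best first, with "score" (0 to 1); they miss things now and then, are a little off and sometimes report something else, mostly with a low value. They report only what shows in the picture. A call takes as long as a camera call. They do not tell look-alikes from the thing itself.
- models.boxes_of(thing, camera): "at" ([x, y, z] in m, in world coordinates, good to about 4 mm: the middle of the surface that is visible of it).
- models.regions_of(thing, camera): "pixels" (480x640 bool, what is visible of it).
- models.mark_of(thing, camera): "at" ([x, y, z] in m, in world coordinates, good to about 4 mm: a listed point, or the origin of a listed thing).
Readings, each from a call of its own:
- telemetry.current_t(): time.
- telemetry.current_joints(): joint angles.
- telemetry.current_dq(): joint speeds.
- telemetry.current_joint_efforts(): joint torques, N m.
- telemetry.current_ee_pos(): TCP position.
- telemetry.current_tool_rot(): TCP orientation.
- telemetry.current_wrist_force(): force on the tool from outside, world axes, zero at the start.
- telemetry.current_torque(): the same for the moment, N m.
- telemetry.current_opening(): finger opening in m.
- telemetry.current_finger_force(): force on a finger pad.
Only numpy, scipy, OpenCV 4.12 (cv2) and the standard library are available. Lean on these libraries where they do the work, as an engineer would, in place of code of your own. Each camera call takes 0.05 s, during which the arm holds its last target. There are 200 camera calls.

### The job

The two small medicine safes have to be checked with the gap gauge. Hold the gauge by its grip and try its blade gently, level and straight, in the gap between the doors of both safes: one will stop it just inside the mouth, the other will let it in. Then leave the gauge, released, standing upright on its foot on the worktop with at least half of its blade inside the gap that lets it in, and do not knock or shift the cup and the canister that stand between the safes.

Things in the scene. Friction and masses are not known exactly. Their poses are not given: they have to be found in the camera images.
- gauge: Gap gauge, loose, 0.13 to 0.23 kg: dark steel foot plate 56 x 50 x 8 mm, upright grey grip 24 mm (x) by 20 mm (y), top at 94 mm, and a steel blade 6 mm thick (y), 26 mm high, 25 to 51 mm above the underside, standing 75 mm out of the grip along +x. Origin: centre of the foot's underside, below the grip; z up. The foot reaches 28 mm forward: the blade goes in at most about 55 mm.
- gauge_grip (a point): Point on the gauge's grip for a grasp from above across its 20 mm: on its axis, 74 mm above the underside; axes as the gauge's.
- gauge_tip (a point): Middle of the end face of the gauge's blade: 87 mm in front of the grip's axis, 38 mm above the underside; axes as the gauge's.
- safe_1: Low white steel medicine safe, fixed, 150 mm wide, 85 deep, 84 high; its two closed doors meet at an upright gap in the middle of the front. Looks like the other; one of the two (not told which) stops the blade. Origin: on the worktop at the foot of the door face, under the middle of the gap; x points square into the safe through the gap, z up. Locks and hinges stand up to 4.5 mm out of the face.
- safe_2: Low white steel medicine safe, fixed, 150 mm wide, 85 deep, 84 high; its two closed doors meet at an upright gap in the middle of the front. Looks like the other; one of the two (not told which) stops the blade. Origin: on the worktop at the foot of the door face, under the middle of the gap; x points square into the safe through the gap, z up. Locks and hinges stand up to 4.5 mm out of the face.
- safe_1_gap (a point): Middle of the gap's mouth in the door face, 40 mm above the worktop; axes as the safe's. Mouth 14 mm wide, from 9 to 75 mm above the worktop. From 4 mm behind the face stand two upright round bars, 10 mm thick, one behind each door edge: 2 mm apart in one safe (the blade stops about 5 mm in), 10 mm apart in the other (the blade passes into the hollow inside).
- safe_2_gap (a point): Middle of the gap's mouth in the door face, 40 mm above the worktop; axes as the safe's. Mouth 14 mm wide, from 9 to 75 mm above the worktop. From 4 mm behind the face stand two upright round bars, 10 mm thick, one behind each door edge: 2 mm apart in one safe (the blade stops about 5 mm in), 10 mm apart in the other (the blade passes into the hollow inside).
- gallipot_2: Small steel cup, 52 mm across, 31 mm high, loose, standing between the safes; origin at the centre of its underside. To be left alone.
- swab_canister: Lidded steel canister, 68 mm across, 86 mm high, loose, standing behind the cup; origin at the centre of its underside. To be left alone.
Things that resemble listed ones, but are neither listed nor needed, are in the scene too. Leave any turquoise look-alike of the gauge alone.

How it is judged:
On the way, in this order (a step that is already met when the one before it is completed fails the run):
1. the gauge, held in the fingers, has been tried in the safe that stops it: blade end in the mouth of the gap and touching (x of gauge_tip in the frame of safe_1 above 0.003 m and y of gauge_tip in the frame of safe_1 between -0.007 and 0.007 m and z of gauge_tip in the frame of safe_1 between 0.01 and 0.07 m and contact force between gauge and safe_1 above 1 N and contact force between the fingers and gauge above 1 N).
2. the gauge, held in the fingers, has gone at least 30 mm into the gap of the other safe (x of gauge_tip in the frame of safe_2 above 0.03 m and y of gauge_tip in the frame of safe_2 between -0.009 and 0.009 m and z of gauge_tip in the frame of safe_2 between 0.01 and 0.07 m and contact force between the fingers and gauge above 1 N), for 0.1 s.
At the end, for the whole second after the job is handed in: The gauge stands released and at rest on its foot on the worktop, upright within 0.06 rad, with the end of its blade at least 30 mm behind the door face in the gap of the safe that lets it in (and it was first tried in the other) (x of gauge_tip in the frame of safe_2 above 0.03 m and y of gauge_tip in the frame of safe_2 between -0.009 and 0.009 m and z of gauge_tip in the frame of safe_2 between 0.01 and 0.07 m and angle between gauge's own z axis and vertical below 0.06 rad and height (world z) of gauge between -0.003 and 0.004 m and linear speed of gauge below 0.02 m/s and contact force between the fingers and gauge below 0.1 N); the robot touches nothing.
It fails at once if the gauge is forced: pressed on a safe with more than 40 N (contact force between gauge and safe_1 above 40 N or contact force between gauge and safe_2 above 40 N).
It fails at once if the cup or the canister between the safes is shifted by more than 20 mm (distance of any of gallipot_2, swab_canister from where it was at the start of the episode above 0.02 m).
It also fails if it takes over 72 s, if anything falls off the work surface, if the arm or the gripper's body presses on something with over 40 N, if the wrist force passes 120 N, or if a joint passes its speed limit or range.

## Working session

There is one attempt and no reset: what is moved stays moved. The work goes in short steps, each a Python script; the robot and the scene stay as the last script left them, time stands still between calls to the robot, and variables do not carry over. Pictures are saved under pics/ and viewed, at most 10 in all, crops included, and the job is handed in when it is done.

```bash
mkdir -p pics; ls; python3 - <<'E'
from plant import r,vision,models,telemetry
import cv2,numpy as np
for c in("top","side"):
    im=vision.snapshot(c);cv2.imwrite(f"pics/{c}0.png",im[:,:,::-1])
    k=vision.get_calibration(c);print(c,k)
    for t in("gauge","gauge_grip","gauge_tip","safe_1","safe_1_gap","gallipot_2","swab_canister"):
        print(t,[(np.round(d["at"],3).tolist(),round(d["score"],2)) for d in models.mark_of(t,c)])
E
```

```text
pics
top {'fx': 457.97132121377484, 'fy': 457.97132121377484, 'cx': 315.7619793223253, 'cy': 236.42012039200506, 'position': array([0.4517511 , 0.08083393, 0.95105922]), 'orientation': array([-0.04738708,  0.70737851, -0.70444377,  0.03360182])}
gauge [([0.427, 0.097, -0.006], 0.97), ([0.588, 0.369, 0.002], 0.79)]
gauge_grip [([0.423, 0.098, 0.072], 0.8), ([0.586, 0.374, 0.074], 0.8), ([0.428, 0.098, -0.001], 0.3)]
gauge_tip [([0.508, 0.079, 0.035], 0.96)]
safe_1 [([0.558, -0.174, 0.003], 0.85), ([0.56, 0.172, -0.0], 0.56)]
safe_1_gap [([0.558, -0.17, 0.039], 0.79)]
gallipot_2 [([0.617, -0.006, 0.0], 0.66)]
swab_canister [([0.703, -0.005, -0.002], 0.64)]
side {'fx': 495.9339509694369, 'fy': 495.9339509694369, 'cx': 319.4661982793571, 'cy': 242.51931169025747, 'position': array([ 0.55831512, -0.47548891,  0.82644799]), 'orientation': array([-0.31383562,  0.94932928, -0.01646497, -0.00316767])}
gauge [([0.586, 0.376, -0.0], 0.69)]
gauge_grip [([0.586, 0.372, 0.077], 0.67), ([0.419, 0.1, 0.076], 0.58)]
gauge_tip [([0.666, 0.339, 0.039], 0.84), ([0.508, 0.084, 0.039], 0.78)]
safe_1 [([0.56, -0.173, 0.002], 0.8), ([0.561, 0.168, 0.002], 0.7)]
safe_1_gap []
gallipot_2 [([0.616, -0.013, 0.002], 0.87)]
swab_canister [([0.708, -0.008, 0.001], 0.61)]
```

View pics/top0.png

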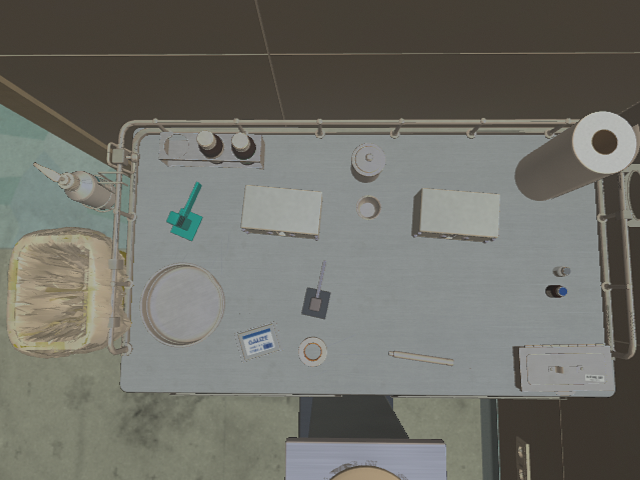

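View pics/side0.png

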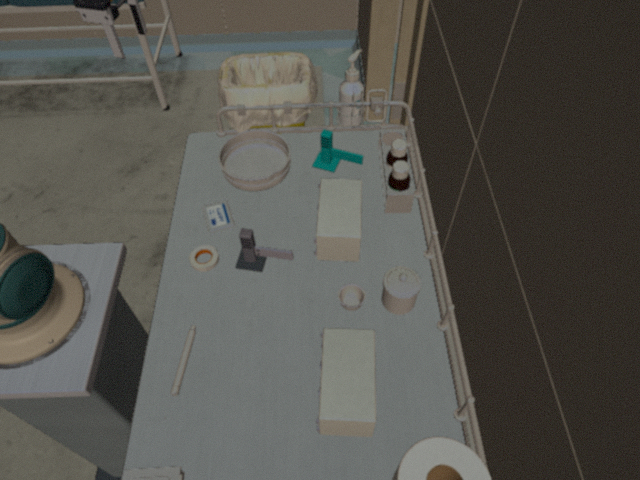

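The real gauge is the grey one: top (316,302), side (250,250), at about (0.425, 0.098) with its blade towards +x. The turquoise look-alike is at top (185,222) and side (327,155). The safes are at top (282,210) and (458,213), and the cup and canister at (369,207) and (368,162). Next I'll look from close by with the wrist camera.

```bash
cat >h.py <<'E'
from plant import r,gripper_to,inverse_kinematics,vision,models,telemetry
import cv2,numpy as np
from scipy.spatial.transform import Rotation as R
def quat(yaw):
    q=(R.from_euler('z',yaw)*R.from_euler('x',np.pi)).as_quat(); return np.r_[q[3],q[:3]]
def rot(q): return R.from_quat([q[1],q[2],q[3],q[0]])
def ray(k,u,v):
    a=np.array([(u-k['cx'])/k['fx'],(v-k['cy'])/k['fy']]);t=np.hypot(*a)
    d=np.r_[a/t*np.sin(t),np.cos(t)] if t>0 else np.r_[0,0,1.]
    return rot(k['orientation']).apply(d)
def onz(k,u,v,z):
    d=ray(k,u,v);p=np.array(k['position']);return p+d*(z-p[2])/d[2]
def proj(k,P):
    c=rot(k['orientation']).inv().apply(np.array(P)-k['position']);t=np.arctan2(np.hypot(c[0],c[1]),c[2]);n=np.hypot(c[0],c[1])
    return np.array([k['cx']+k['fx']*t*c[0]/n,k['cy']+k['fy']*t*c[1]/n])
def marks(names,c="wrist"):
    for t in names: print(t,[(np.round(d["at"],4).tolist(),round(d["score"],2)) for d in models.mark_of(t,c)])
def look(name):
    k=vision.get_calibration("wrist");im=vision.snapshot("wrist");cv2.imwrite(f"pics/{name}.png",im[:,:,::-1])
    import pickle;pickle.dump(k,open(f"pics/{name}.pkl","wb"));return k,im
E
python3 - <<'E'
from h import *
for n,x,y,yaw in(("wg",0.40,0.10,-0.2),("wl",0.42,0.17,0.),("wr",0.42,-0.17,0.)):
    z=0.24
    r.move_to([x,y,z],quat(yaw))
    k,im=look(n);print(n,k['position'],k['fx'],k['cx'],k['cy'],telemetry.current_ee_pos(),telemetry.current_joints().round(2) if hasattr(telemetry.current_joints(),'round') else telemetry.current_joints())
    print('axis',rot(k['orientation']).as_matrix().round(3).tolist())
    marks(("gauge","gauge_grip","gauge_tip") if n=="wg" else ("safe_1","safe_1_gap"))
a=[cv2.imread(f"pics/{n}.png") for n in("wg","wl","wr")]
print(telemetry.current_t())
cv2.imwrite("pics/m.png",cv2.resize(np.vstack([np.hstack(a[:2]),np.hstack([a[2],a[2]*0])]),(800,600),interpolation=cv2.INTER_AREA))
E
```

```text
wg [0.47242404 0.08458781 0.39494949] 371.64829954431775 315.88344861795457 245.07085969012945 [0.40005136 0.10053929 0.24001981] [0.08 0.02 1.8  0.   1.32 1.85]
axis [[-0.198, -0.948, -0.249], [-0.98, 0.191, 0.05], [0.0, 0.254, -0.967]]
gauge [([0.5908, 0.3726, 0.0027], 0.86), ([0.4239, 0.1028, -0.0001], 0.62)]
gauge_grip [([0.5884, 0.3729, 0.0721], 0.97), ([0.4229, 0.0988, 0.0708], 0.66), ([0.5588, -0.1743, 0.0361], 0.26)]
gauge_tip [([0.6636, 0.3396, 0.035], 0.7), ([0.5134, 0.0785, 0.0365], 0.63), ([0.6216, -0.0042, -0.0036], 0.56)]
wl [0.49386065 0.16993029 0.39448579] 371.64829954431775 315.88344861795457 245.07085969012945 [0.41960442 0.17009945 0.23968502] [ 0.23  0.08  1.73 -0.    1.33  1.8 ]
axis [[0.003, -0.967, -0.255], [-1.0, -0.002, -0.002], [0.001, 0.255, -0.967]]
safe_1 [([0.5632, 0.1708, -0.0005], 0.92), ([0.5565, -0.17, 0.0019], 0.67)]
safe_1_gap [([0.5558, -0.1748, 0.0398], 0.73), ([0.5625, 0.1708, -0.0011], 0.46)]
wr [ 0.49377479 -0.17070648  0.39496484] 371.64829954431775 315.88344861795457 245.07085969012945 [ 0.42012917 -0.16912327  0.24007877] [-0.54  0.08  1.73  0.    1.33  1.03]
axis [[0.0, -0.967, -0.254], [-1.0, -0.0, 0.0], [-0.0, 0.254, -0.967]]
safe_1 [([0.5592, -0.172, 0.0001], 0.83), ([0.5593, 0.1707, -0.0007], 0.82)]
safe_1_gap [([0.5571, -0.1749, 0.0384], 0.76), ([0.4267, 0.1033, -0.0007], 0.27)]
4.8417
```

View pics/m.png

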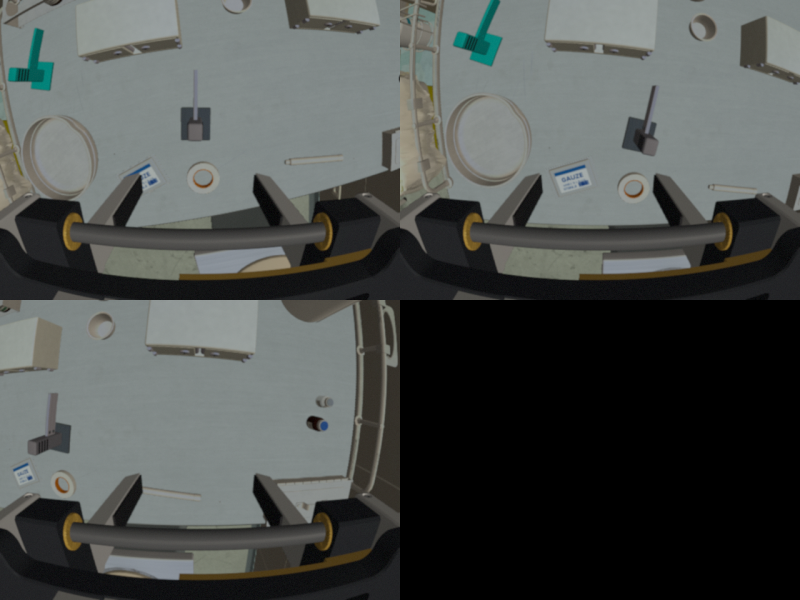

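Wrist views: the grey gauge is at (195,120) in the first panel, gripped squarely by eye. Both safes show a light strip with a dark gap in the middle of the face, at (600,47) and (200,350). I'll enlarge the fronts and the gauge.

```bash
python3 - <<'E'
import cv2,numpy as np
f=lambda n,x,y,w,h:cv2.resize(cv2.imread(f"pics/{n}.png")[y:y+h,x:x+w],(w*4,h*4),interpolation=cv2.INTER_CUBIC)
g=lambda i:cv2.convertScaleAbs(i,alpha=1.4)
a=f("wl",222,50,200,50);b=f("wr",222,50,200,50);c=f("wg",222,100,200,50)
c=f("wg",250,105,100,50);c=f("wg",222,100,200,50)
cv2.imwrite("pics/c.png",g(np.vstack([a,b,f("wg",222,105,200,50)])))
E
```

```text
(no output)
```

View pics/c.png

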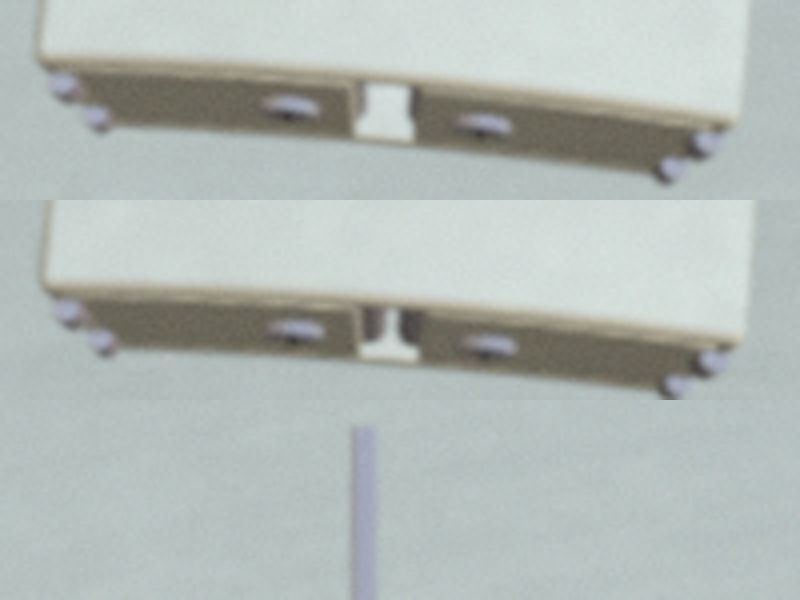

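The bars show: the left safe (+y, X 360–410) has a wide opening, so it lets the blade in and is safe_2. The right safe (−y) has bars nearly touching at X≈393, so it stops the blade and is safe_1. Next I'll compute the positions.

```bash
python3 - <<'E'
from h import *
import pickle
for n,o,pts in(("wl",50,dict(cl=(42,62,.084),cr=(735,124,.084),gtl=(352,82,.075),gtr=(415,90,.075),gbl=(353,137,.009),gbr=(415,142,.009))),
               ("wr",50,dict(cl=(45,88,.084),cr=(738,143,.084),gtl=(361,105,.075),gtr=(422,111,.075),gbl=(359,155,.009),gbr=(420,161,.009)))):
    k=pickle.load(open(f"pics/{n}.pkl","rb"));P={a:onz(k,222+(x+.5)/4-.5,o+(y+.5)/4-.5,z) for a,(x,y,z) in pts.items()}
    for a in P:print(n,a,P[a].round(4))
    d=P['cl']-P['cr'];print('width',np.linalg.norm(d),'yaw',np.arctan2(-d[0],d[1]),'mid',(P['cl']+P['cr'])/2, 'gaptop',(P['gtl']+P['gtr'])/2,'gapbot',(P['gbl']+P['gbr'])/2)
# gauge
k=pickle.load(open("pics/wg.pkl","rb"))
t=onz(k,222+364/4-.5,105+28/4-.5,.051);b=onz(k,222+362/4-.5,105+199/4-.5,.051);print('tip',t,'b',b,'yaw',np.arctan2(*(t-b)[1::-1]))
E
```

```text
wl cl [0.5678 0.2399 0.084 ]
wl cr [0.5547 0.0947 0.084 ]
wl gtl [0.5629 0.175  0.075 ]
wl gtr [0.5612 0.1617 0.075 ]
wl gbl [0.5623 0.1758 0.009 ]
wl gbr [0.5611 0.16   0.009 ]
width 0.14584565178193556 yaw -0.08931014216398575 mid [0.56124806 0.16731206 0.084     ] gaptop [0.56203089 0.16836133 0.075     ] gapbot [0.56171082 0.16787421 0.009     ]
wr cl [ 0.5625 -0.101   0.084 ]
wr cr [ 0.5508 -0.2464  0.084 ]
wr gtl [ 0.5582 -0.1672  0.075 ]
wr gtr [ 0.5569 -0.1802  0.075 ]
wr gbl [ 0.558 -0.166  0.009]
wr gbr [ 0.5565 -0.1816  0.009 ]
width 0.14585084820747832 yaw -0.08031030655843338 mid [ 0.55664871 -0.17372519  0.084     ] gaptop [ 0.5575065  -0.17371017  0.075     ] gapbot [ 0.55723738 -0.17381801  0.009     ]
tip [0.50775021 0.08056823 0.051     ] b [0.4689377  0.08887595 0.051     ] yaw -0.21086559551826978
```

```bash
cat >>h.py <<'E'
S={1:(np.array([.5573,-.1737]),-.083),2:(np.array([.5618,.1682]),-.088)}
def tcp(s,depth,lat=0,lift=.005,off=0.,S=S):   # TCP putting tip at depth behind face of safe s
    p,y=S[s];e=np.array([np.cos(y),np.sin(y)]);n=np.array([-e[1],e[0]])
    return np.r_[p+e*(depth-.087-off)+n*lat,.080+lift]
E
python3 - <<'E'
from h import *
q=quat(-.211);g=[.4227,.0988]
gripper_to(.07)
r.move_to([*g,.17],q)
r.move_l([*g,.080],vel=.12,guard=8)
print(telemetry.current_ee_pos())
gripper_to(.0,25)
print('open',telemetry.current_opening(),telemetry.current_finger_force())
r.move_l([*g,.15],vel=.1)
p=tcp(1,-.05);r.move_to([p[0],p[1],.15],quat(S[1][1]))
r.move_l(p,vel=.1)
print(telemetry.current_ee_pos(),p,telemetry.current_opening(),telemetry.current_t())
k,im=look("t1")
a=im[0:200,222:422,::-1];cv2.imwrite("pics/t1c.png",cv2.convertScaleAbs(cv2.resize(a,None,fx=3,fy=3,interpolation=cv2.INTER_CUBIC),alpha=1.4))
E
```

```text
[0.42341322 0.09854381 0.08047463]
open 0.019817265848994396 24.99530553817749
[ 0.42131288 -0.16224681  0.08536952] [ 0.42077163 -0.16234205  0.085     ] 0.019896025857516306 10.8833
```

View pics/t1c.png

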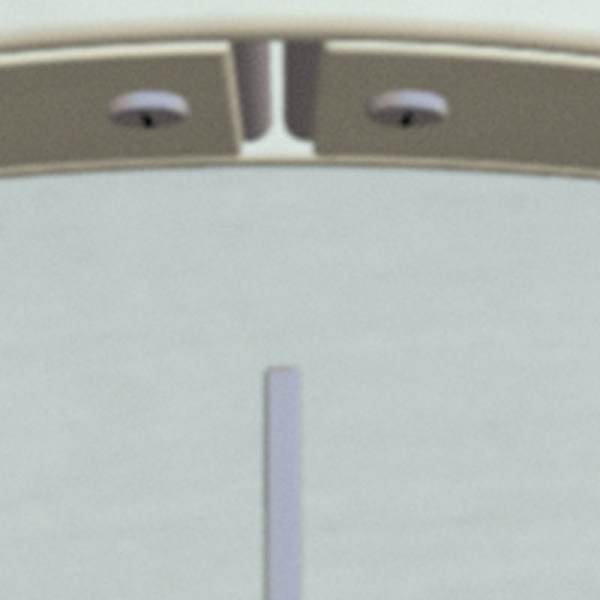

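```bash
cat >>h.py <<'E'
import pickle
def rel(n,s,tip,base,gb,gt,sc=3,x0=222,y0=0,lift=.005):
    k=pickle.load(open(f"pics/{n}.pkl","rb"));f=lambda p,z:onz(k,x0+(p[0]+.5)/sc-.5,y0+(p[1]+.5)/sc-.5,z)[:2]
    y=S[s][1];e=np.array([np.cos(y),np.sin(y)]);m=np.array([-e[1],e[0]])
    t=f(tip,.051+lift);b=f(base,.051+lift);print('blade yaw vs safe',np.arctan2((t-b)@m,(t-b)@e))
    for z,g in((.009,gb),(.075,gt)):
        G=[f(p,z) for p in g];d=G[0]-G[1];c=(G[0]+G[1])/2-t
        print(z,'width',np.linalg.norm(d),'centre',(c+t).round(4),'tip->gap fwd,lat',(c@e).round(4),(c@m).round(4))
    print('tip',t)
E
python3 - <<'E'
from h import *
rel("t1",1,(283,367),(284,598),((241,155),(315,155)),((233,45),(325,44)))
E
```

```text
blade yaw vs safe 0.005250048749382915
0.009 width 0.015203477806965534 centre [ 0.5575 -0.1738] tip->gap fwd,lat 0.049 0.001
0.075 width 0.013689016827444911 centre [ 0.5577 -0.1742] tip->gap fwd,lat 0.0492 0.0007
tip [ 0.50856338 -0.17079279]
```

```bash
python3 - <<'E'
from h import *
l=.0008
r.move_l(tcp(1,-.006,l),vel=.06)
f0=np.array(telemetry.current_wrist_force())
hit=r.move_l(tcp(1,.011,l),vel=.012,guard=4)
p=np.array(telemetry.current_ee_pos());y=S[1][1];e=np.array([np.cos(y),np.sin(y)])
print(hit,'depth',(p[:2]-tcp(1,0)[:2])@e,'dF',np.array(telemetry.current_wrist_force())-f0,telemetry.current_finger_force(),telemetry.current_opening())
r.hold(.3);print(np.array(telemetry.current_wrist_force())-f0,telemetry.current_t())
k,im=look("p1")
E
```

```text
True depth 0.00331269571400195 dF [-0.58638349  0.87646399  1.430591  ] 24.995006918907166 0.019592088688025488
[-1.29120273 -0.22057746  1.25045848] 13.0417
```

```bash
python3 - <<'E'
from h import *
f0=np.array(telemetry.current_wrist_force())
y=S[1][1];e=np.array([np.cos(y),np.sin(y)])
hit=r.move_l(tcp(1,.009,.0008),vel=.01,guard=10)
for i in range(3):
    p=np.array(telemetry.current_ee_pos())
    print(hit,'depth',(p[:2]-tcp(1,0)[:2])@e,'dF',(np.array(telemetry.current_wrist_force())-f0).round(2),telemetry.current_opening());r.hold(.15)
k,im=look("p1b");print(telemetry.current_t())
a=im[0:200,222:422,::-1];cv2.imwrite("pics/p1c.png",cv2.convertScaleAbs(cv2.resize(a,None,fx=3,fy=3,interpolation=cv2.INTER_CUBIC),alpha=1.4))
E
```

```text
False depth 0.004702650397289652 dF [-10.96  -1.7    3.6 ] 0.02029217907466684
False depth 0.0047219196849214665 dF [-11.46  -0.04   3.33] 0.019688031376806837
False depth 0.004707718945524836 dF [-9.2  -1.71  3.5 ] 0.019943293851352375
14.3917
```

View pics/p1c.png

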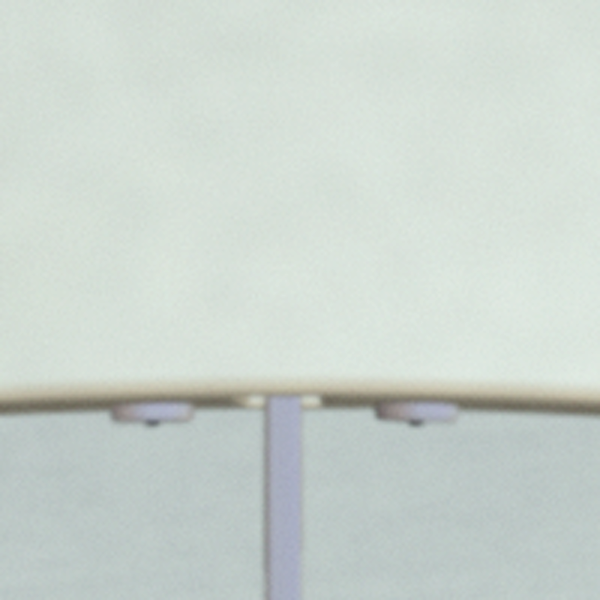

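The blade sits centred in the mouth (X 265–302, mouth 240–325) and is stopped about 5 mm in at roughly 11 N, so safe_1 is done. Now I'll back out and go to the left safe.

```bash
python3 - <<'E'
from h import *
r.move_l(tcp(1,-.05),vel=.08)
a=tcp(1,-.05);r.move_l([a[0],a[1],.15],vel=.12)
p=tcp(2,-.05);r.move_l([p[0]-.0,p[1],.15],rot=quat(S[2][1]),vel=.15)
r.move_l(p,vel=.1)
print(telemetry.current_ee_pos(),p,telemetry.current_opening(),telemetry.current_t())
k,im=look("t2")
a=im[0:200,222:422,::-1];cv2.imwrite("pics/t2c.png",cv2.convertScaleAbs(cv2.resize(a,None,fx=3,fy=3,interpolation=cv2.INTER_CUBIC),alpha=1.4))
E
```

```text
[0.42584332 0.18031766 0.08536136] [0.42533012 0.18024045 0.085     ] 0.020072005438332294 19.2083
```

View pics/t2c.png

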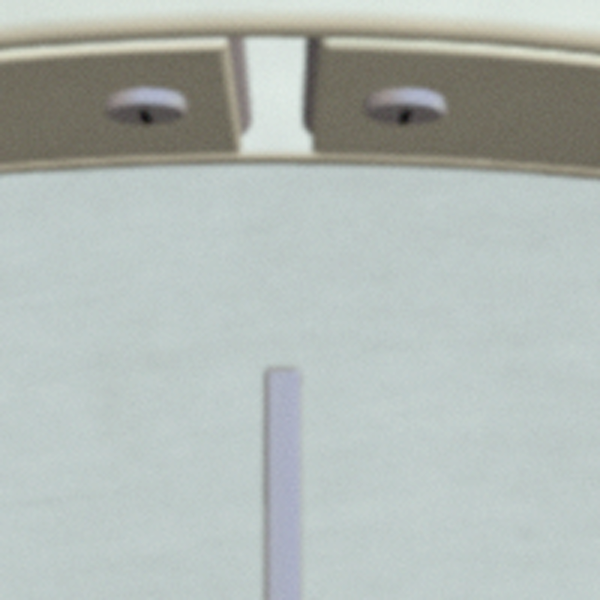

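```bash
python3 - <<'E'
from h import *
rel("t2",2,(283,367),(284,598),((239,152),(313,152)),((231,43),(324,42)))
y=S[2][1];e=np.array([np.cos(y),np.sin(y)]);m=np.array([-e[1],e[0]])
l=.0004
r.move_l(tcp(2,-.004,l),vel=.06)
f0=np.array(telemetry.current_wrist_force())
hit=r.move_l(tcp(2,.042,l),vel=.03,guard=5)
p=np.array(telemetry.current_ee_pos())
print(hit,'depth,lat',(p[:2]-tcp(2,0)[:2])@e,(p[:2]-tcp(2,0)[:2])@m,'dF',(np.array(telemetry.current_wrist_force())-f0).round(2),telemetry.current_t())
E
```

```text
blade yaw vs safe 0.004438418100104287
0.009 width 0.01520723080703001 centre [0.5627 0.1683] tip->gap fwd,lat 0.0497 0.0014
0.075 width 0.013841558114731686 centre [0.5625 0.1677] tip->gap fwd,lat 0.0496 0.0008
tip [0.51305503 0.17126725]
False depth,lat 0.041771236237869415 0.0004183902146293869 dF [ 0.28 -1.28 -0.14] 21.8583
```

```bash
python3 - <<'E'
from h import *
r.hold(.2)
p=np.array(telemetry.current_ee_pos())
hit=r.move_l([p[0],p[1],.078],vel=.015,guard=3)
print(hit,telemetry.current_ee_pos(),np.array(telemetry.current_wrist_force()).round(2))
gripper_to(.05);r.hold(.3)
q=telemetry.current_ee_pos();r.move_l([q[0],q[1],.16],vel=.08)
r.move_l([q[0]-.06,q[1],.22],vel=.12);r.hold(.3)
print(telemetry.current_t())
k,im=look("f");marks(("gauge","gauge_grip"))
a=im[:250,200:450,::-1];cv2.imwrite("pics/fc.png",cv2.convertScaleAbs(cv2.resize(a,None,fx=2.4,fy=2.4,interpolation=cv2.INTER_CUBIC),alpha=1.4))
E
```

```text
True [0.51700704 0.17265057 0.0798473 ] [-0.55  0.55  3.53]
25.725
gauge [([0.5916, 0.3719, -0.0021], 0.64), ([0.5197, 0.1747, 0.0005], 0.61)]
gauge_grip [([0.5211, 0.168, 0.0695], 0.82), ([0.589, 0.3703, 0.0726], 0.7)]
```

View pics/fc.png

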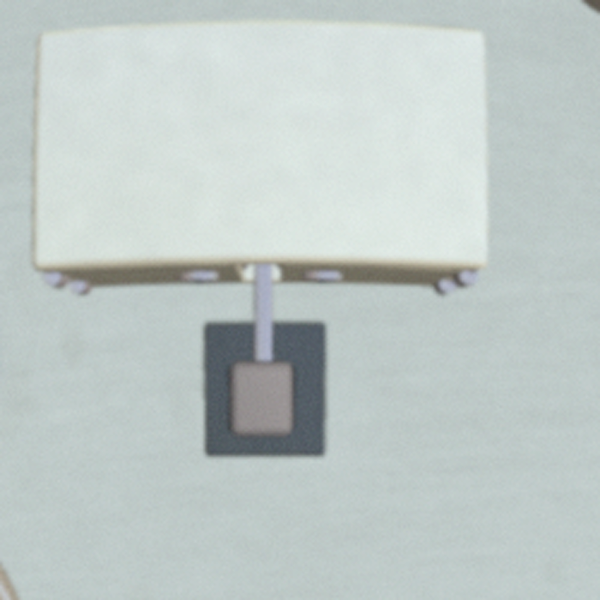

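The gauge stands upright on its foot (centre about (264,390)) with its blade in the gap at (264,268). The robot is clear, so I'll hand it in.

```bash
python3 - <<'E'
from h import *
print(r.sign_off(),telemetry.current_t())
E
```

```text
the job is handed in; nothing more can be done
the job is handed in; nothing more can be done
```

I handed the job in at about 26 s. The right safe stopped the gauge about 5 mm in, and it now stands released and upright with its blade about 42 mm inside the left safe's gap. The arm stayed clear of the cup and canister throughout. No verdict came back.

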